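# Lock a mixer carousel with its spring clip

### The job

The carousel plate of the tube mixer has to be locked on its spindle again. Squeeze the two upright tabs of the large spring clip so that its ring spreads, bring the ring over the spindle's head and down round the narrow neck just above the plate, and let go so that it contracts into the neck under the head. Leave the small clip where it lies.

Things in the scene. Friction and masses are not known exactly. Their poses are not given: they have to be found in the camera images.
- large_clip: Larger of two loose steel spring clips with white tabs lying flat: a split ring of 7 mm bar (bore 20, outer 34 mm) of two jaws on a 12 mm high barrel pivot; two upright tabs behind the pivot, like a clothes-peg. 84 mm long, 60 g. Origin: underside, centre of the contracted ring; z up, x from the tabs to the ring's split front. Pivot at x = -36 mm. Fully spread, the ring clears the head by 7 mm all round.
- large_clip_tabs (a point): Where to hold the spread large clip: midway between its tabs, 61 mm behind the ring's centre (-x), 25 mm above its underside. Tabs at +y and -y, 44 mm high, 20 long, 5 thick. At rest they flare to the rear, 50 mm over the outside; squeezed along y to the stop they are parallel, 25 mm over the outside (about 10 N; a 20 N grip or more holds it). Axes as the clip's.
- large_clip_left (a joint): Spread of the large clip: turn of each jaw on the pivot in rad (both move alike): 0 contracted, 0.38 fully spread at the stop. A spring contracts it when the tabs are let go.
- small_clip: Smaller clip of the same form and materials, 0.65 times the size (ring bore 8 mm, tabs 29 mm high, 52 mm long), loose. A bystander: it does not fit. Origin and axes as for the large clip.
- mixer: Tube mixer, fixed: round white housing, on it a round aluminium carousel plate (160 mm wide, top 43 mm above the counter) with 12 dark tube marks near the rim, all flat. In its middle the steel spindle: neck 18 mm thick and 20 mm tall (43 to 63 mm above the counter), then a rounded head 26 mm thick (63 to 76 mm). Origin: centre of the underside, z up along the spindle axis.
- neck_foot (a point): Point on the spindle axis level with the top of the carousel plate, the foot of the neck. The fitted clip lies flat on the plate with its ring's centre here, pointing any way round.

How it is judged:
By the outcome, as a careful person would: the job done as asked, in the order asked, and still so for the second after the job is handed in, with the robot touching nothing.
It also fails if it takes over 35 s, if anything falls off the work surface, if the arm or the gripper's body presses on something with over 40 N, if the wrist force passes 120 N, or if a joint passes its speed limit or range.

### The arm

A 7-joint arm with a two-finger parallel gripper is mounted at the origin on a cart in front of the work surface, level with it; the furniture and walls round the work are solid. World frame = base frame: x ahead of the robot, y to its left, z up, the work surface at z = 0. Lengths are in m, angles in rad, forces in N, time in s.
With the tool pointing down it reaches from about 0.35 to 0.9 m from the base axis. Payload 8.1 kg.
Tool frame: the origin (TCP) lies at the very end of the fingers, on their centre line; the grasp point (between the pads) lies 19 mm behind it (pinch_z is the distance from the TCP to the grasp point, in m); z points along the fingers, y is the direction in which the jaws open and shut (so a half turn about z gives the same grasp; the last joint's range is limited). The gripper opens to 92 mm and grips with 3 to 60 N. Pads are 19 mm wide; open, the fingers measure 130 mm over their backs; the gripper's body (75 mm by 190 mm) begins 47 mm behind the grasp point.
Start: joints at [-1.234, 0.434, 0.025, 1.573, -0.012, 1.134, -0.075], TCP at [0.266, 0.566, 0.227] pointing down, gripper open.
Joint ranges: [-2.62, 2.62], [-0.44, 2.09], [-1.27, 1.32], [0.08, 2.57], [-1.32, 4.46], [0.12, 2], [-2.74, 2.74]. Speed limits (rad/s): [2.22, 2.22, 3.01, 3.01, 3.14, 3.14, 3.14].

### API

Orientations are given as a rotation vector (axis times angle).
In Python, from station import goto, move_l, set_joints, grip, wait, solve_ik, observe, snapshot, PlanningError, close_job, pinch_z gives the robot as it stands. The module is installed in compiled form; this text tells all that it offers. Calls block until the motion is done:
- goto(position, orientation): joint-space move of the TCP to a pose.
- move_l(position, feed=0.15, rot=None, guard=None): straight line of the TCP; rot=None keeps the orientation; feed is the mean speed in m/s. With guard (N) it stops when the force on the tool has changed by that much, and returns True; else False.
- set_joints(angles): joint-space move.
- grip(opening): finger opening in m; the grip force is fixed at half the most; returns when the fingers have stopped.
- wait(seconds).
- solve_ik(position, orientation): joint angles nearest the present ones, or None.
- observe(): the state.
- snapshot(name): name is "side" or "top"; returns a dict with "img" (400x640x3 uint8, red, green, blue), "intrinsics" (3x3 intrinsics, pixels), "position" and "rotation" of the camera in the world. Camera axes: x right, y down, z forward; pixel columns grow to the right and rows downward; lengths in m; the calibration is good to about 2 mm. A picture is of the moment at which its call begins. There is no depth.
A pose or a line that the arm cannot do raises PlanningError and nothing moves.
- close_job(): hands the job in, once; it reports no verdict.
The state is a dict: "time": time; "joints": joint angles; "qd": joint speeds; "joint_torque": joint torques, N m; "tcp_pos": TCP position; "tcp_rot": TCP orientation; "ft_force": force on the tool from outside, world axes, zero at the start; "moment": the same for the moment, N m; "finger_gap": finger opening in m.
Only numpy, scipy, OpenCV 4.12 (cv2) and the standard library are available. Lean on these libraries where they do the work, as an engineer would, in place of code of your own. Each camera call takes 0.05 s, during which the arm holds its last target. There are 200 camera calls.

## Working session

There is one attempt and no reset: what is moved stays moved. The work goes in short steps, each a Python script; the robot and the scene stay as the last script left them, time stands still between calls to the robot, and variables do not carry over. Pictures are saved under pics/ and viewed, about 8 in all and at most 12, crops included, and the job is handed in when it is done.

```bash
mkdir -p pics
python3 - <<'E'
from station import *
import cv2,numpy as np
np.set_printoptions(precision=4,suppress=True)
for n in("top","side"):
    s=snapshot(n); cv2.imwrite(f"pics/{n}0.png",s["img"][:,:,::-1]); print(n,s["intrinsics"],s["position"],s["rotation"])
print(pinch_z,observe())
E
```

```text
top [[367.2862   0.     321.1768]
 [  0.     367.2862 196.8307]
 [  0.       0.       1.    ]] [0.4133 0.0282 1.0046] [-2.2093  2.1593 -0.1163]
side [[404.8517   0.     319.1435]
 [  0.     404.8517 203.224 ]
 [  0.       0.       1.    ]] [ 0.0617 -0.6708  0.5484] [-2.0682  0.5749 -0.349 ]
0.0188 {'time': 0.1, 'joints': array([-1.2336,  0.4352,  0.025 ,  1.574 , -0.0116,  1.134 , -0.0751]), 'qd': array([ 0.0002, -0.0021,  0.0003, -0.0017,  0.0022,  0.0006,  0.0011]), 'joint_torque': array([  0.0033, -66.913 ,   0.9881, -31.5145,  -0.0605,   0.0373,
         0.0001]), 'tcp_pos': array([0.266 , 0.5651, 0.226 ]), 'tcp_rot': array([-0.6854, -3.0657,  0.0022]), 'ft_force': array([ 0.5232,  0.186 , -0.4657]), 'moment': array([0.0263, 0.0155, 0.0169]), 'finger_gap': 0.09184014675675527}
```

View pics/top0.png

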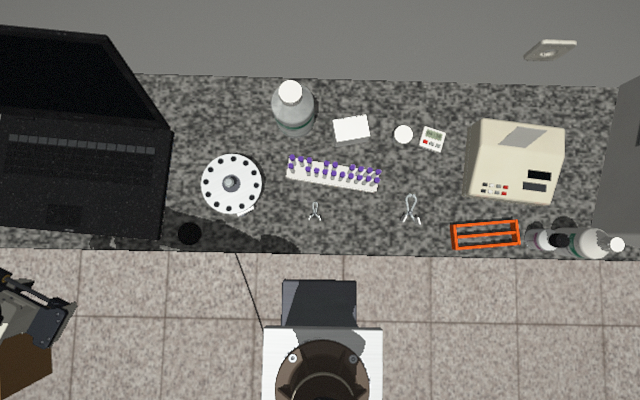

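View pics/side0.png

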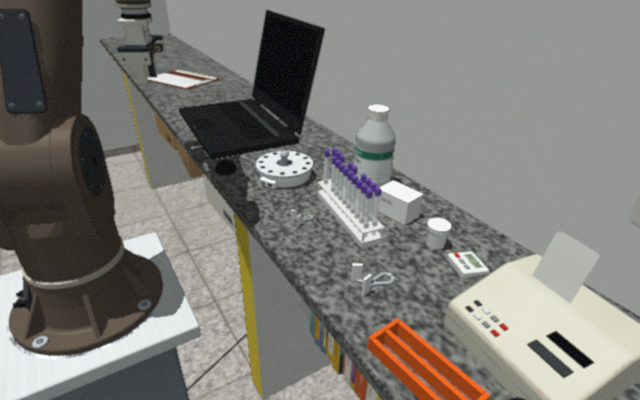

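Top view: the large clip has its ring near (411,200) and tabs near (404,221)/(421,220). The small clip is at (315,211) and the spindle at (232,183). I'll zoom in on the clip and spindle.

```bash
cat > h.py <<'E'
from station import *
import cv2,numpy as np
np.set_printoptions(precision=4,suppress=True)
def cam(s):
    R=cv2.Rodrigues(np.array(s["rotation"],float))[0] if np.size(s["rotation"])==3 else np.array(s["rotation"])
    return np.array(s["intrinsics"]),R,np.array(s["position"])
def ray(s,uv,z):
    K,R,p=cam(s); d=R@np.linalg.inv(K)@[uv[0],uv[1],1]; return p+d*(z-p[2])/d[2]
def proj(s,P):
    K,R,p=cam(s); q=K@R.T@(np.array(P)-p); return q[:2]/q[2]
def crop(s,c,w,h,k):
    x,y=int(c[0]-w/2),int(c[1]-h/2)
    im=cv2.resize(s["img"][y:y+h,x:x+w,::-1],None,fx=k,fy=k,interpolation=cv2.INTER_CUBIC)
    for i in range(0,w,10): cv2.putText(im,str(x+i),(i*k,8),0,.3,(0,0,255)); cv2.line(im,(i*k,10),(i*k,16),(0,0,255))
    for i in range(0,h,10): cv2.putText(im,str(y+i),(0,i*k+4),0,.3,(0,255,255)); cv2.line(im,(20,i*k),(26,i*k),(0,255,255))
    return im
E
python3 - <<'E'
from h import *
t=snapshot("top");s=snapshot("side")
im=np.vstack([np.hstack([crop(t,(412,208),50,37,8),crop(t,(232,183),50,37,8)]),np.hstack([crop(s,(372,278),50,37,8),crop(s,(285,165),50,37,8)])])
cv2.imwrite("pics/z1.png",im)
print(ray(t,(411,200),.005),ray(t,(232,183),.076),ray(t,(404,221),.04),ray(t,(421,220),.04),ray(t,(315,211),0))
E
```

```text
[ 0.4995 -0.2351  0.005 ] [0.5259 0.2395 0.076 ] [ 0.4405 -0.2074  0.04  ] [ 0.4442 -0.2524  0.04  ] [0.4635 0.0274 0.    ]
```

View pics/z1.png

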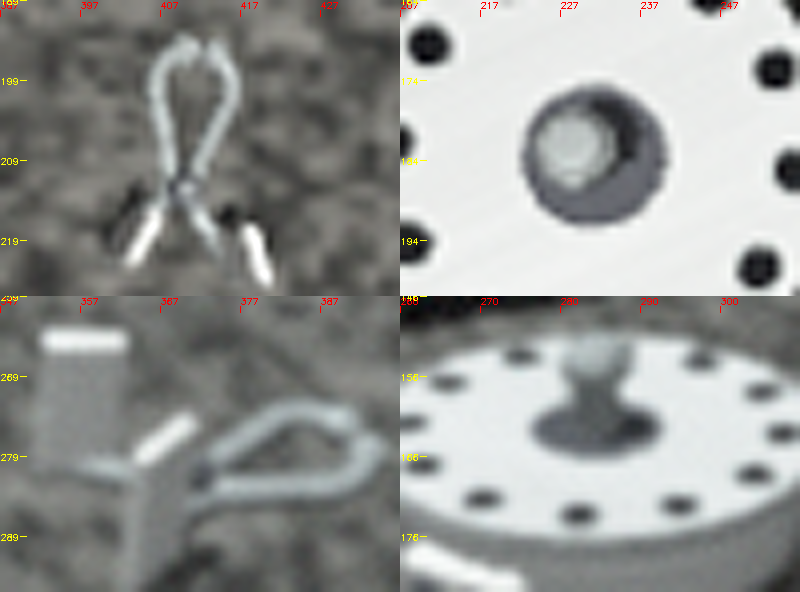

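The head centre is at about (228.7,182.3). The large clip's ring centre is at about (411.4,200.0), and its tab-top midpoint at about (412,220). Next I'll compute the poses, cross-check them with the side view, and draw the model outlines.

Run:
```python
from h import *
from scipy.optimize import least_squares
t=snapshot("top");s=snapshot("side")
# crop px -> image px ; crop origins
T=lambda a,b:np.array([387+a/8-.5*0,189+b/8]); S=lambda a,b:np.array([347+a/8,259+(b-296)/8])
# clip: points in clip frame: ring centre (top z .005), pivot top, tabs front/rear tops averaged
obs=[(t,T(195,88),(0,0,.0035)),(t,T(181,184),(-.036,0,.012)),(t,T(201,246),(-.061,0,.044)),
     (s,(S(84,340)+S(166,438))/2,(-.061,0,.044)),(s,S(202,478),(-.036,0,.012))]
def f(p):
    c,q=np.cos(p[2]),np.sin(p[2]); R=np.array([[c,-q,0],[q,c,0],[0,0,1]])
    return np.concatenate([proj(v,R@np.array(P)+[p[0],p[1],0])-uv for v,uv,P in obs])
r=least_squares(f,[.5,-.235,0]);print("clip",r.x,"res px",r.fun.reshape(-1,2))
r3=least_squares(lambda p:f(p)[:6],[.5,-.235,0]);print("top only",r3.x)
# spindle head: top circle centre at mid-head silhouette z~.07
M=lambda a,b:np.array([207+(a-400)/8,164+b/8]);N=lambda a,b:np.array([260+(a-400)/8,146+(b-296)/8])
h=least_squares(lambda p:np.concatenate([proj(t,[*p,.070])-M(573,146),[(proj(s,[*p,.070])-N(597,356))[0]]]),[.52,.24]);print("head",h.x,h.fun, ray(t,M(594,155),.043))
# full disc from tube marks: plate outline fit
g=cv2.cvtColor(t["img"],cv2.COLOR_RGB2GRAY)[145:222,195:270]
d=((g<90)*255).astype(np.uint8); n,l,st,ce=cv2.connectedComponentsWithStats(d)
m=[ce[i]+[195,145] for i in range(1,n) if 8<st[i,4]<40]; 
P=np.array([ray(t,x,.043)[:2] for x in m]); q=least_squares(lambda p:np.hypot(*(P-p[:2]).T)-p[2],[.52,.24,.07]);print(len(P),q.x,np.abs(q.fun).max())
```

```text
clip [ 0.5024 -0.2376 -0.1393] res px [[ 0.3979 -1.0055]
 [ 1.1408 -0.2297]
 [ 0.511   0.8388]
 [-0.691   0.1691]
 [-0.2403 -1.642 ]]
top only [ 0.502  -0.2365 -0.1606]
head [0.5292 0.2491] [ 0.188  -0.3399 -0.4229] [0.5288 0.249  0.043 ]
27 [0.5242 0.25   0.0826] 0.06540336103044962
```

```bash
cat >> h.py <<'E'
from scipy.spatial.transform import Rotation as Ro
def rot(yaw,flip=0):
    c,q=np.cos(yaw),np.sin(yaw); R=np.array([[c,q,0],[q,-c,0],[0,0,-1]])
    if flip: R=R@np.diag([-1,-1,1])
    return Ro.from_matrix(R).as_rotvec()
RING=np.array([.502,-.237]); YAW=-.15; AX=np.array([.529,.249])
E
python3 - <<'E'
from h import *
d=np.array([np.cos(YAW),np.sin(YAW)]); p=RING-.061*d
for f in(0,1): print(f,solve_ik([*p,.15],rot(YAW,f)),solve_ik([*(AX-.061*np.array([.92,.39])),.2],rot(.4,f)))
f=min((0,1),key=lambda f:abs(solve_ik([*p,.15],rot(YAW,f))[6]))
print(f)
goto([.36,.22,.3],rot(.3,f)); goto([*p,.15],rot(YAW,f))
move_l([*p,.008],.12,guard=6)
o=observe();print(o["tcp_pos"],o["time"],o["ft_force"])
grip(0.0); o=observe();print(o["finger_gap"],o["ft_force"],o["time"])
s=snapshot("side");t=snapshot("top")
cv2.imwrite("pics/g1.png",np.vstack([np.hstack([crop(s,(372,270),80,60,5),crop(t,(412,205),80,60,5)])]))
E
```

```text
0 [-0.3771  0.4628  1.0339  2.0295 -0.5006  0.9261 -0.7964] [-1.0144  0.3236  0.6093  1.8906 -0.2189  0.9936 -1.4799]
1 [-0.2624  0.3953  0.8421  2.0228 -0.3805  0.8844  2.2088] [-0.5438  0.2978 -0.0034  1.8539  0.0012  0.9898  1.4231]
0
[ 0.4421 -0.2281  0.0085] 5.0083 [-0.9362  0.1533 -0.0395]
0.02435486422869209 [-1.5971  0.1775  2.3197] 6.0667
```

View pics/g1.png

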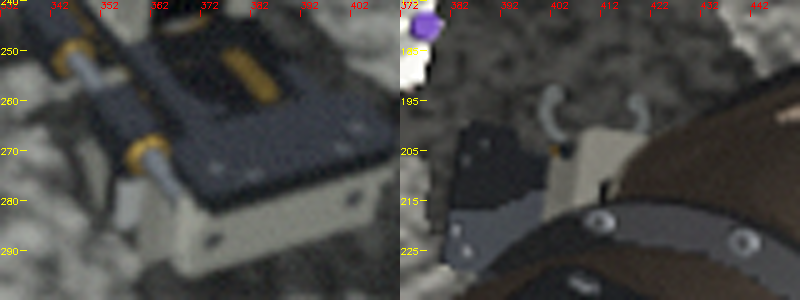

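The grip holds at a 24.4 mm gap, and the ring is spread, with its tips at about (402,194) and (419,194) in the top view. Next I'll lift it and carry it to above the spindle.

Run:
```python
from h import *
o=observe();p=o["tcp_pos"]
move_l([p[0],p[1],.22],.15)
y=.4;d=np.array([np.cos(y),np.sin(y)]);q=AX-.061*d
goto([*q,.22],rot(y)); move_l([*q,.11],.12)
o=observe();print(o["tcp_pos"],o["tcp_rot"],rot(y),o["finger_gap"],o["time"],o["ft_force"])
s=snapshot("side");t=snapshot("top")
print(proj(s,[*AX,.1]),proj(t,[*AX,.1]))
cv2.imwrite("pics/g2.png",np.hstack([crop(s,(285,155),80,70,5),crop(t,(228,182),80,70,5)]))
```

```text
[0.4733 0.2253 0.1106] [-3.0788 -0.6238 -0.0016] [3.079  0.6241 0.    ] 0.02401924261381493 10.4667 [ 0.3372 -0.3652 -0.4209]
[283.8999 143.5987] [226.044  180.4241]
```

View pics/g2.png

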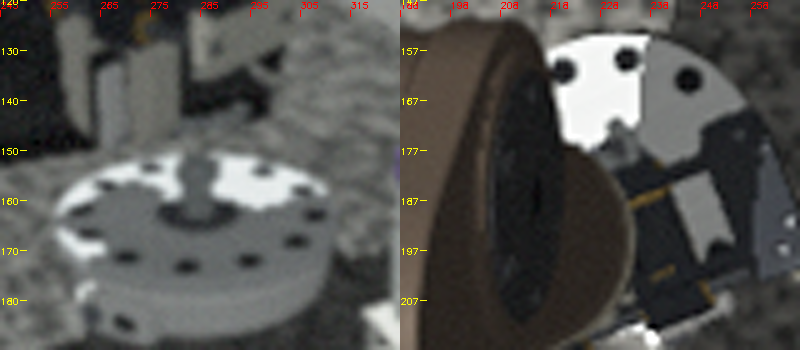

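The arm blocks the top view. In the side view the spread ring shows faintly near (290,143). I'll brighten and enlarge that crop and draw the predicted ring on a second copy.

Run:
```python
from h import *
s=snapshot("side");o=observe();y=.4
s2=dict(s);s2["img"]=(255*(s["img"]/255.)**.5).astype(np.uint8)
im=crop(s2,(288,145),50,36,16)
x0,y0=int(288-25),int(145-18)
R=Ro.from_euler('z',y);tp=o["tcp_pos"]
def px(P):
    w=tp+[0,0,-.0085]+R.apply(np.array(P)+[.061,0,0]); return tuple(((proj(s,w)-[x0,y0]+.5)*16).astype(int))
im2=im.copy()
for sg in(1,-1):
    J=Ro.from_euler('z',sg*.38)
    for r in(.010,.017):
        pts=[px(J.apply([.036+r*np.cos(a),sg*r*np.sin(a),0])+[-.036,0,.007]) for a in np.linspace(.15,2.6,15)]
        cv2.polylines(im2,[np.array(pts)],False,(0,255,0),1)
cv2.imwrite("pics/g3.png",cv2.resize(np.vstack([im[100:390],im2[100:390]]),None,fx=1,fy=1))
```

```text
(no output)
```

View pics/g3.png

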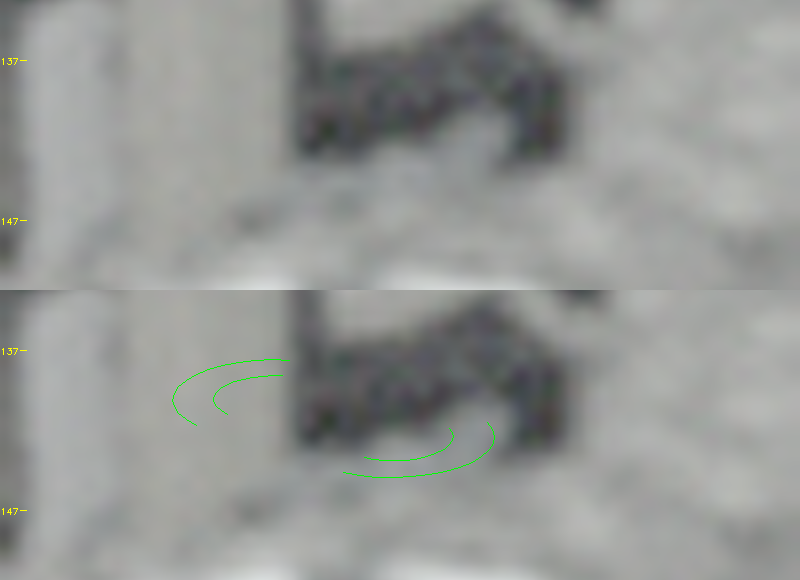

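The near jaw tip lies within about 1 px (2 mm) of the prediction, slightly ahead. That is inside the 7 mm clearance. I'll shift back 1.5 mm and descend with a guard.

Run:
```python
from h import *
y=.4;d=np.array([np.cos(y),np.sin(y)]);q=AX-.0625*d
move_l([*q,.09],.08)
f0=observe()["ft_force"]
g=move_l([*q,.0525],.04,guard=5)
o=observe();print(g,o["tcp_pos"],o["ft_force"]-f0,o["finger_gap"],o["time"])
s=snapshot("side");s["img"]=(255*(s["img"]/255.)**.6).astype(np.uint8)
cv2.imwrite("pics/g4.png",crop(s,(288,158),66,48,12))
```

```text
False [0.4716 0.2247 0.0527] [-0.6057 -0.2443 -0.1665] 0.024436290834670703 12.1083
```

View pics/g4.png

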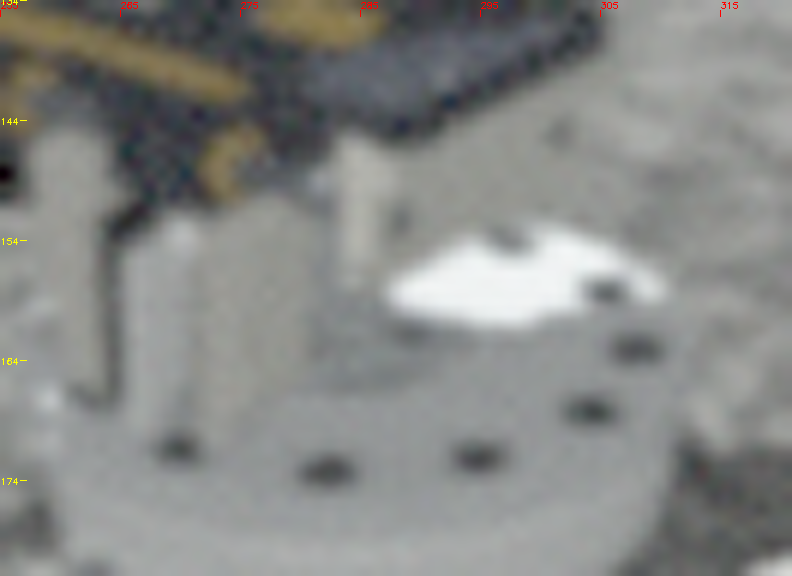

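The clip went down without any contact force, and the ring surrounds the neck just above the plate. Next I'll touch down, release, retreat and look.

Run:
```python
from h import *
p=observe()["tcp_pos"]
print(move_l([p[0],p[1],.0505],.02,guard=4))
grip(.075); o=observe();print(o["finger_gap"],o["ft_force"],o["tcp_pos"],o["time"])
move_l([p[0],p[1],.2],.15)
goto([.42,-.05,.25],rot(0)); print(observe()["time"])
s=snapshot("side");t=snapshot("top")
cv2.imwrite("pics/g5.png",np.hstack([crop(s,(285,160),50,60,8),crop(t,(229,182),50,60,8)]))
```

```text
False
0.07522216000007141 [-0.2461  0.9325  0.2849] [0.4716 0.2247 0.0505] 13.3583
15.6083
```

View pics/g5.png

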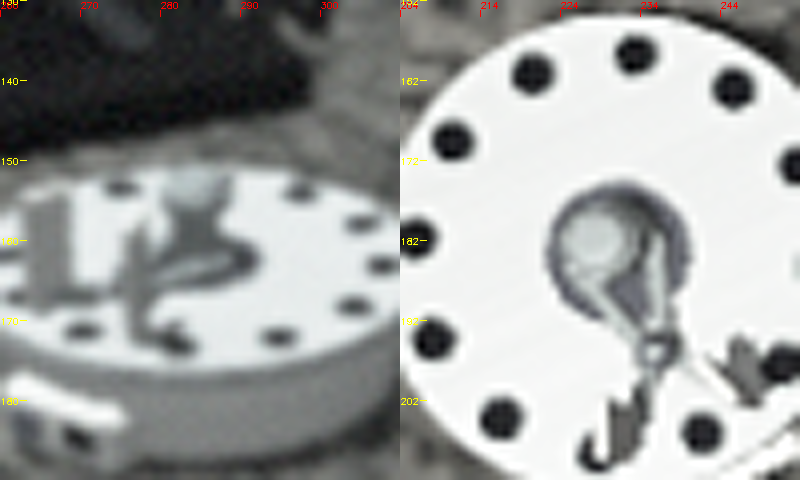

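The ring is round the neck, under the head and flat on the plate. I'll check numerically that the pivot is 36 mm from the axis, then hand in.

Run:
```python
from h import *
t=snapshot("top")
a=ray(t,(204+660/8,152+348/8),.055)[:2]; print(a,np.hypot(*(a-AX)),np.arctan2(*(AX-a)[::-1]))
im=np.hstack([crop(t,(315,211),50,37,8),crop(t,(229,182),50,37,8)]);cv2.imwrite("pics/g6.png",im)
wait(.5);print(observe()["time"]);close_job()
```

```text
[0.4992 0.1023] 0.1497112353202669 1.3705931953281913
16.2583
the job is handed in; nothing more can be done
```

The job is handed in at 16.3 s: the large clip is on the spindle, with its ring round the neck under the head and lying on the plate.

I squeezed its tabs (the fingers stopped at a gap of about 24 mm), carried the spread ring over the head and lowered it. The 5 N guard on the way down and the 4 N guard on the last 2 mm never tripped. I then let go and backed away. The arm made no contact with the small clip.

**Final pictures:** after I backed away, the side and top views both show the clip fitted this way, with its tabs flared open. I saved a last picture that includes the small clip but did not view it.

**Check that failed:** my final numeric check printed 150 mm from pivot to spindle axis instead of 36 mm. I had left a 400-pixel crop offset uncorrected. Redone by hand, the same picture point gives about 35 mm, which agrees with a contracted ring centred on the neck. I did this correction after handing in and did not measure it again.

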